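# Turn chamber-slide cassettes face-down for the inverted microscope

## Robot

A 6-joint arm with a two-finger parallel gripper is mounted at the origin on the work surface. World frame = base frame: x ahead of the robot, y to its left, z up, the work surface at z = 0. Lengths are in mm, angles in rad, forces in N, time in s.
With the tool pointing down it reaches from about 400 to 825 mm from the base axis. Payload 7 kg.
Tool frame: the origin (TCP) lies at the very end of the fingers, on their centre line; the grasp point (between the pads) lies 19 mm behind it; z points along the fingers, y is the line along which they close (so a half turn about z gives the same grasp; the last joint's range is limited). The gripper opens to 88 mm and grips with 3 to 60 N. Pads are 19 mm wide; open, the fingers measure 130 mm over their backs; the gripper's body (78 mm by 193 mm) begins 47 mm behind the grasp point.
Start: joints at [1.439, 0.359, 0.012, 0, -1.224, -0.288], TCP at [275.121, 616.363, 226.561] pointing down, gripper open.
Joint ranges: [-3.07, 3.07], [-1.43, 2.12], [-1.02, 1.25], [-3.03, 1.67], [-3.05, -0], [-3.03, 3.03]. Speed limits (rad/s): [2.39, 2.39, 3.01, 3.14, 3.14, 3.14].

## Interface

Orientations are given as a unit quaternion [x, y, z, w].
In Python, from plant import bot gives the robot as it stands. Calls block until the motion is done:
- bot.move_ptp(position, orientation): joint-space move of the TCP to a pose.
- bot.line_to(position, velocity=150, ori=None): straight line of the TCP; ori=None keeps the orientation; velocity is the mean speed in mm/s.
- bot.move_joints(angles): joint-space move.
- bot.move_gripper(opening, force=None): finger opening in mm; force is the grip in N (None keeps the last); returns when the fingers have stopped.
- bot.pause(seconds).
- bot.solve_ik(position, orientation): joint angles nearest the present ones, or None.
- bot.read_state(): the state.
- bot.camera(name): name is "scene" or "side" or "wrist"; returns the picture (480x640x3 uint8, red, green, blue); there is no depth.
- bot.get_calibration(name): a dict with "fx", "fy", "cx", "cy" (pixels), "view" (4x4, takes a point from world to camera coordinates); the wrist camera has in their place "T_tool_cam" (4x4, takes a point from camera to tool coordinates, whose origin is the TCP and whose axes are the flange's). Camera axes: x right, y up, looking along -z (the intrinsics and any distortion apply to the point x, -y, -z); pixel columns grow to the right and rows downward; lengths in mm; the calibration is good to about 2 mm. A picture is of the moment at which its call begins: read the wrist's pose just before it. get_calibration takes no time and is no camera call.
A pose or a line that the arm cannot do raises bot.Unreachable and nothing moves.
- bot.close_job(): hands the job in; it is judged then, once.
The state is a dict: "t": time; "joint_pos": joint angles; "qvel": joint speeds; "tau": joint torques, N m; "tcp_pos": TCP position; "eef_rot": TCP orientation; "contact_force": force on the tool from outside, world axes, zero at the start; "moment": the same for the moment, N m; "width": finger opening in mm; "finger_force": force on a finger pad.
Only numpy, scipy, OpenCV 4.12 (cv2) and the standard library are available. Lean on these libraries where they do the work, as an engineer would, in place of code of your own. Each camera call takes 0.05 s, during which the arm holds its last target. There are 200 camera calls.

## Task

Open the incubation chest and make its lid safe before reaching in: raise the lid, swing the prop rod up out of its clip as far as it goes, and let the lid down so that the notch of its bracket rests on the rod's tip. With the lid standing on its prop, seat every cassette from the chest face-up in the pockets of the turn-over fixture's hinged flipper plate (any pocket), then swing the plate right over so that all of them are dropped face-down into the nests on the other side, and swing the empty plate back to where it lay. Then take the lid off the prop, lay the rod back down in its clip and shut the lid; do not disturb the beaker, the bottle and the slide box.

Things in the scene. Friction and masses are not known exactly. Their poses are not given: they have to be found in the camera images.
- chest: white chest fixed to the bench, 230 mm deep (x), 280 mm wide (y), rim 80 mm high, walls 8 mm. Origin: centre of the underside; x points from the front (knob) to the back (lid hinge), y to the left. Three bays side by side (centres at x -47, y -75/0/75 mm, floor 45 mm above the bench, ribs 6 mm high beside them, a 12 mm bar behind at x 14) hold the cassettes. Prop rod along the outside of the -y end, 24 mm off it, pivot at x 25, y -164, z 100 mm
- lid (a joint): chest lid (clear panel in aluminium frame, 232 x 280 x 14 mm, 0.4 kg), rad: 0 shut, 1.57 fully open (upright) at its stop. Hinge line along the chest's y at chest x 115, z 85 mm. The stiff hinge holds the lid by itself only above about 1.4; lower down it falls shut unless held or propped. Standing on the prop it reads about 1.20
- lid_knob (a point): centre of the lid's black knob, a cylinder 20 mm in diameter, 26 mm long, lying along the chest's y (pinched across its flat ends it turns between the fingers), on an 8 mm stem 28 mm in front of the lid's edge, 260 mm from the hinge line and 2 mm above it when shut. z axis square to the lid
- prop (a joint): prop rod, rad: 0 lying level and forward in its open-topped clip, 1.57 upright, 1.98 at its stop, leaning back towards the lid hinge, where it stays by its own weight (let go past 1.65 it falls there by itself). Turns freely (under 2 N) about an axis along the chest's y. Within reach only once the lid is raised
- prop_knob (a point): centre of the black cross-knob on the 8 mm steel prop rod, a cylinder 18 mm in diameter and 26 mm long lying along the chest's y (pinched across its flat ends it turns between the fingers), 130 mm from the rod's pivot. x axis along the rod towards the pivot
- prop_tip (a point): centre of the round rubber tip (16 mm in diameter) of the prop rod, 156 mm from its pivot
- lid_slot (a point): bearing face, in the notch of the steel bracket on the lid's right-hand edge, that rests on the rod's tip: 165 mm from the hinge line along the lid, 34 mm above it, in the plane of the rod. 8 mm from point prop_tip when the lid stands on the prop
- turnover: turn-over fixture fixed to the bench, aluminium base 236 x 292 x 12 mm. Origin on the bench under the middle of the hinge line, which runs along x, 33 mm above the bench; the flipper plate lies on the +y side, three fixed nests on the -y side
- flipper (a joint): flipper plate (0.45 kg), rad: 0 flat, pockets up; 3.14 right over, upside-down above the nests. Cam-worked steel keeper bars slide in over the ends of the flanges once the plate has lifted about 0.1 and draw back in the last 0.1, so that the cassettes drop 4 mm into the nests. It falls to either side if let go (under 6 N at the knob)
- flip_knob (a point): centre of the flipper plate's black knob, a cylinder 20 mm in diameter, 26 mm long, parallel to the hinge line (pinched across its flat ends it turns between the fingers), 165 mm from the hinge line; 33 mm above the bench at both ends of the swing
- pocket0 (a point): centre of a cassette seated face-up in pocket 0 of the flipper plate (moves with the plate; 31 mm above the bench while flat; y along the cassette's length, away from the hinge). The pocket takes the 96 x 40 mm flange with 3 mm to spare on each long side, 2.5 mm at each end; walls 4 mm high, floor 11 mm below this point. Drawn-back keeper bars stand 2 to 5 mm above the flange, 1 mm beyond the pocket's ends
- pocket1 (a point): centre of a cassette seated face-up in pocket 1 of the flipper plate (moves with the plate; 31 mm above the bench while flat; y along the cassette's length, away from the hinge). The pocket takes the 96 x 40 mm flange with 3 mm to spare on each long side, 2.5 mm at each end; walls 4 mm high, floor 11 mm below this point. Drawn-back keeper bars stand 2 to 5 mm above the flange, 1 mm beyond the pocket's ends
- pocket2 (a point): centre of a cassette seated face-up in pocket 2 of the flipper plate (moves with the plate; 31 mm above the bench while flat; y along the cassette's length, away from the hinge). The pocket takes the 96 x 40 mm flange with 3 mm to spare on each long side, 2.5 mm at each end; walls 4 mm high, floor 11 mm below this point. Drawn-back keeper bars stand 2 to 5 mm above the flange, 1 mm beyond the pocket's ends
- nest0 (a point): centre of a cassette when it is seated face-down in nest 0 (opposite pocket 0, 75 mm from the hinge line, 31 mm above the bench; y axis along its length). The nest takes the 64 x 34 mm chamber block with 3.5 mm to spare all round, walls 8 mm high, floor 11 mm below this point
- nest1 (a point): centre of a cassette when it is seated face-down in nest 1 (opposite pocket 1, 75 mm from the hinge line, 31 mm above the bench; y axis along its length). The nest takes the 64 x 34 mm chamber block with 3.5 mm to spare all round, walls 8 mm high, floor 11 mm below this point
- nest2 (a point): centre of a cassette when it is seated face-down in nest 2 (opposite pocket 2, 75 mm from the hinge line, 31 mm above the bench; y axis along its length). The nest takes the 64 x 34 mm chamber block with 3.5 mm to spare all round, walls 8 mm high, floor 11 mm below this point
- cass_a (a point): one of one to three identical chamber-slide cassettes: white flange plate 96 x 40 x 8 mm with a grey chamber block 64 x 34 x 14 mm centred on it, 22 mm high in all, 50 to 100 g. The block's side with eight dark wells is the FACE. Point: its centre (11 mm from back and face); x along its length, z out of the face. Starts face-up in a bay of the chest, lengthwise front to back; absent ones are not there
- cass_b (a point): one of one to three identical chamber-slide cassettes: white flange plate 96 x 40 x 8 mm with a grey chamber block 64 x 34 x 14 mm centred on it, 22 mm high in all, 50 to 100 g. The block's side with eight dark wells is the FACE. Point: its centre (11 mm from back and face); x along its length, z out of the face. Starts face-up in a bay of the chest, lengthwise front to back; absent ones are not there
- cass_c (a point): one of one to three identical chamber-slide cassettes: white flange plate 96 x 40 x 8 mm with a grey chamber block 64 x 34 x 14 mm centred on it, 22 mm high in all, 50 to 100 g. The block's side with eight dark wells is the FACE. Point: its centre (11 mm from back and face); x along its length, z out of the face. Starts face-up in a bay of the chest, lengthwise front to back; absent ones are not there
- beaker_mid (a point): bystander: glass beaker 68 mm in diameter, 85 mm high, half-way up
- reagent_mid (a point): bystander: amber bottle 56 mm in diameter, 120 mm high, half-way up
- slidebox_mid (a point): bystander: white slide box 100 x 82 x 30 mm, half-way up

How it is judged (in metres and radians):
On the way, in this order (a step that is already met when the one before it is completed fails the run):
1. the lid stands on the raised prop rod (value of joint lid between 1.1 and 1.28 rad and value of joint prop above 1.88 rad and distance between prop_tip and lid_slot below 0.016 m), for 0.3 s.
2. every cassette present is seated face-up in a pocket of the flat flipper plate, the lid still on its prop (all of step 1 and (distance between cass_a and pocket0 below 0.009 m or distance between cass_a and pocket1 below 0.009 m or distance between cass_a and pocket2 below 0.009 m) and angle between each of cass_a, cass_b, cass_c's own z axis and vertical below 0.12 rad and (distance between cass_b and pocket0 below 0.009 m or distance between cass_b and pocket1 below 0.009 m or distance between cass_b and pocket2 below 0.009 m) and (distance between cass_c and pocket0 below 0.009 m or distance between cass_c and pocket1 below 0.009 m or distance between cass_c and pocket2 below 0.009 m) and value of joint flipper below 0.1 rad), for 0.2 s.
3. the plate is swung right over with every cassette face-down in a nest (value of joint flipper above 3.04 rad and (distance between cass_a and nest0 below 0.009 m or distance between cass_a and nest1 below 0.009 m or distance between cass_a and nest2 below 0.009 m) and angle between each of cass_a, cass_b, cass_c's own z axis and vertical above 3 rad and (distance between cass_b and nest0 below 0.009 m or distance between cass_b and nest1 below 0.009 m or distance between cass_b and nest2 below 0.009 m) and (distance between cass_c and nest0 below 0.009 m or distance between cass_c and nest1 below 0.009 m or distance between cass_c and nest2 below 0.009 m)), for 0.2 s.
At the end, for the whole second after the job is handed in: every cassette present lies at rest face-down (within 0.14 rad) in a nest, its centre within 9 mm of the nest's seat; the flipper plate lies back flat (below 0.08 rad); the prop rod lies in its clip (below 0.1 rad) and the lid is shut (below 0.05 rad) ((distance between cass_a and nest0 below 0.009 m or distance between cass_a and nest1 below 0.009 m or distance between cass_a and nest2 below 0.009 m) and angle between each of cass_a, cass_b, cass_c's own z axis and vertical above 3 rad and (distance between cass_b and nest0 below 0.009 m or distance between cass_b and nest1 below 0.009 m or distance between cass_b and nest2 below 0.009 m) and (distance between cass_c and nest0 below 0.009 m or distance between cass_c and nest1 below 0.009 m or distance between cass_c and nest2 below 0.009 m) and value of joint lid below 0.05 rad and value of joint prop below 0.1 rad and value of joint flipper below 0.08 rad and linear speed of each of cassette_a, cassette_b, cassette_c below 0.02 m/s); the robot touches nothing.
It fails at once if the beaker is pushed more than 30 mm or tipped over (distance of beaker_mid from where it was at the start of the episode above 0.03 m or angle between beaker_mid's own z axis and vertical above 0.4 rad).
It fails at once if the bottle is pushed more than 30 mm or tipped over (distance of reagent_mid from where it was at the start of the episode above 0.03 m or angle between reagent_mid's own z axis and vertical above 0.4 rad).
It fails at once if the slide box is pushed more than 30 mm or tipped over (distance of slidebox_mid from where it was at the start of the episode above 0.03 m or angle between slidebox_mid's own z axis and vertical above 0.4 rad).
Of cassette_a, cassette_b, cassette_c only 1 to 3 are there at a start; the rules pass over those that are not, and their reading is None.
At some moment in a run one of cassette_a, cassette_b, cassette_c may be knocked a few centimetres aside while the robot is not near it.
It also fails if it takes over 210 s, if anything falls off the work surface, if the arm or the gripper's body presses on something with over 40 N, if the wrist force passes 120 N, or if a joint passes its speed limit or range.

## Working session

There is one attempt and no reset: what is moved stays moved. The work goes in short steps, each a Python script; the robot and the scene stay as the last script left them, time stands still between calls to the robot, and variables do not carry over. Pictures are saved under pics/ and viewed, at most 14 in all, crops included, and the job is handed in when it is done.

```bash
ls; mkdir -p pics; python3 - <<'E'
from plant import bot
import cv2
for n in ("scene","side"):
    im=bot.camera(n); cv2.imwrite(f"pics/{n}0.png",im[:,:,::-1])
    print(n,bot.get_calibration(n))
print(bot.get_calibration("wrist")); print(bot.read_state())
E
```

```text
pics
scene {'fx': 526.8563710517457, 'fy': 526.8563710517457, 'cx': 315.35582625909126, 'cy': 236.18640688009066, 'view': array([[-8.67557923e-01,  4.97224953e-01, -1.05164742e-02,
         5.55523847e+02],
       [-4.18194786e-01, -7.17895051e-01,  5.56542735e-01,
         1.27807890e+02],
       [ 2.69177210e-01,  4.87230994e-01,  8.30752423e-01,
        -1.41018952e+03],
       [ 0.00000000e+00,  0.00000000e+00,  0.00000000e+00,
         1.00000000e+00]])}
side {'fx': 570.1721293874066, 'fy': 570.1721293874066, 'cx': 330.44912471910897, 'cy': 242.67600671076838, 'view': array([[ 9.96392406e-01, -8.46200327e-02, -6.45157526e-03,
        -5.90799319e+02],
       [ 5.30924041e-02,  5.62237782e-01,  8.25269576e-01,
        -7.95128193e+01],
       [-6.62070191e-02, -8.22634869e-01,  5.64702137e-01,
        -1.36093338e+03],
       [ 0.00000000e+00,  0.00000000e+00,  0.00000000e+00,
         1.00000000e+00]])}
{'fx': 367.2392495219019, 'fy': 367.2392495219019, 'cx': 320.47932554946624, 'cy': 232.3901838155584, 'T_tool_cam': array([[-4.40210638e-04,  9.63304528e-01,  2.68410494e-01,
   
[... 270 characters left out ...]
0e+00]])}
{'t': 0.1, 'joint_pos': array([ 1.43909008e+00,  3.59313937e-01,  1.11560682e-02, -2.93735831e-04,
       -1.22408471e+00, -2.88086726e-01]), 'qvel': array([-0.0002408 , -0.00159119,  0.00209881,  0.00131677,  0.00018576,
       -0.00042835]), 'tau': array([-3.21370593e-03, -5.84165490e+01,  2.93751132e+01,  7.01560736e+00,
        1.01859873e-02, -5.71450028e-05]), 'tcp_pos': array([274.97175912, 615.98518312, 225.72232563]), 'eef_rot': array([ 9.78041803e-01, -2.08407510e-01, -8.11868311e-05,  7.31701834e-04]), 'contact_force': array([-0.29934822, -0.05751405, -0.60397353]), 'moment': array([ 0.02640487, -0.0051333 ,  0.04601699]), 'finger_force': 0.0, 'width': 87.79118276273726}
```

View pics/scene0.png

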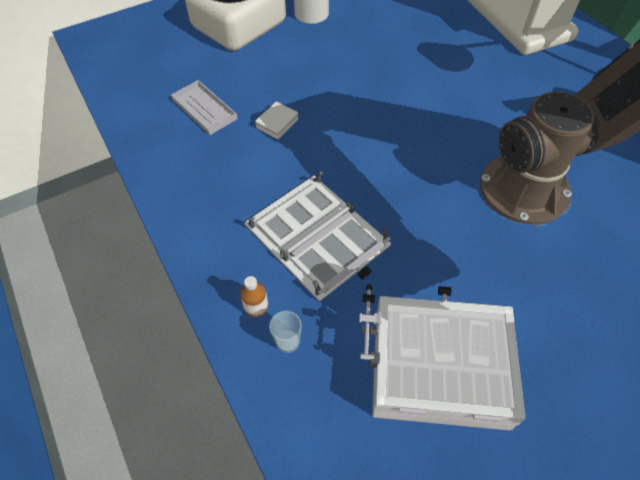

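View pics/side0.png

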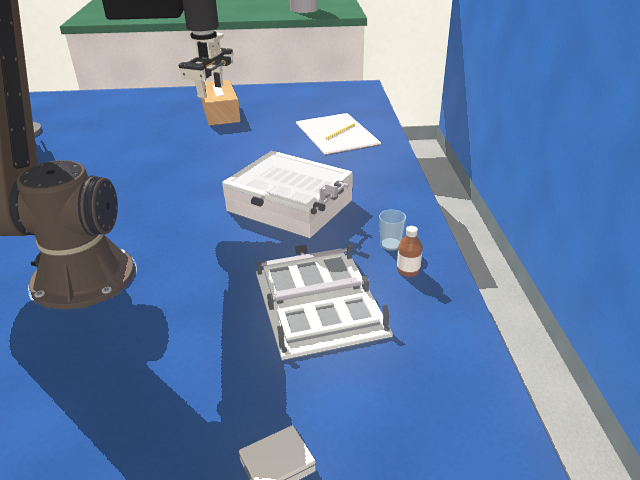

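```bash
cat > h.py <<'E'
import numpy as np, cv2
from plant import bot
from scipy.spatial.transform import Rotation as R
from scipy.optimize import least_squares
def cam(name,im=True):
    c=bot.get_calibration(name)
    if 'view' in c: T=np.linalg.inv(c['view'])
    else:
        s=bot.read_state(); W=np.eye(4); W[:3,:3]=R.from_quat(s['eef_rot']).as_matrix(); W[:3,3]=s['tcp_pos']; T=W@c['T_tool_cam']
    return c,T
def ray(c,T,u,v):
    d=T[:3,:3]@np.array([(u-c['cx'])/c['fx'],-(v-c['cy'])/c['fy'],-1.]); return T[:3,3],d
def onz(c,T,u,v,z):
    o,d=ray(c,T,u,v); return o+d*(z-o[2])/d[2]
def proj(c,T,p):
    q=np.linalg.inv(T)@np.append(p,1); return np.array([c['cx']+c['fx']*q[0]/-q[2], c['cy']-c['fy']*q[1]/-q[2]])
def snap(name,fn,crop=None,k=1):
    c,T=cam(name); im=bot.camera(name)[:,:,::-1]; cv2.imwrite(f'pics/raw_{fn}.png',im); np.save(f'pics/{fn}.npy',T)
    if crop: x0,x1,y0,y1=crop; im=im[y0:y1,x0:x1]
    cv2.imwrite(f'pics/{fn}.png',cv2.resize(im,None,fx=k,fy=k,interpolation=cv2.INTER_CUBIC)); return c,T
E
python3 - <<'E'
import cv2
a=cv2.imread('pics/scene0.png')[170:440,240:530]; cv2.imwrite('pics/sc_c.png',cv2.resize(a,None,fx=2.2,fy=2.2,interpolation=cv2.INTER_CUBIC))
a=cv2.imread('pics/side0.png')[140:360,210:400]; cv2.imwrite('pics/si_c.png',cv2.resize(a,None,fx=2.7,fy=2.7,interpolation=cv2.INTER_CUBIC))
E
```

```text
(no output)
```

View pics/sc_c.png

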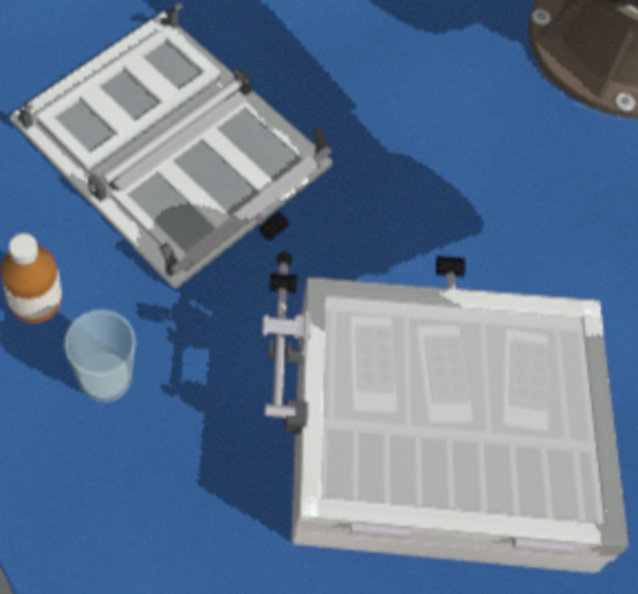

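View pics/si_c.png

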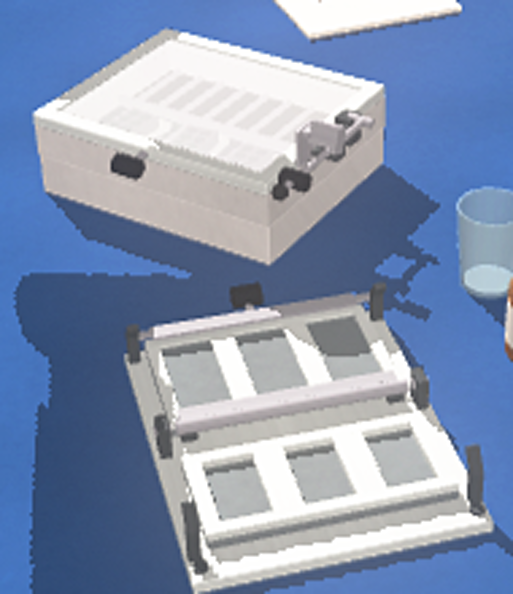

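```bash
cat > fit.py <<'E'
from h import *
S=cam('scene'); D=cam('side')
def sc(u,v): return (S,np.array([u/2.2+240,v/2.2+170]))
def si(u,v): return (D,np.array([u/2.7+210,v/2.7+140]))
def fit(obs,x0):
    def f(p):
        M=R.from_euler('z',p[2]).as_matrix()
        return np.concatenate([proj(*c,M@np.array(l)+[p[0],p[1],0])-uv for (c,uv),l in obs])
    r=least_squares(f,x0,x_scale=[1,1,.01],loss='soft_l1'); print(r.x.round(3)); print(r.fun.reshape(-1,2).round(1).tolist()); return r.x
chest=fit([(sc(450,266),(-145,0,87)),(sc(284,283),(-105,-164,100)),(sc(284,259),(-131,-164,100)),
 (si(127,165),(-145,0,87)),(si(296,180),(-105,-164,100)),(si(281,190),(-131,-164,100)),
 (si(270,264),(-115,-140,0)),(si(45,190),(-115,140,0)),(sc(308,280),(-117,-140,94)),(sc(600,300),(-117,140,94))],[550,400,1.0])
turn=fit([(sc(274,226),(0,165,33)),(si(246,296),(0,165,33)),(sc(177,287),(118,146,12)),(sc(331,158),(-118,146,12)),(sc(12,118),(118,-146,12)),
 (si(492,525),(118,-146,6)),(si(198,592),(-118,-146,6)),(si(125,352),(-118,146,12))],[600,100,0.3])
c,T=S
for n,u,v,z in (('beaker',287,332,42),('bottle',254,296,60),('box',277,121,15)): print(n,onz(c,T,u,v,z).round())
for i,(u,v) in enumerate([(374,365),(447,373),(527,380)]):
    p=onz(c,T,u/2.2+240,v/2.2+170,67); M=R.from_euler('z',chest[2]).as_matrix(); print('cass',p.round(),(M.T@(p-[chest[0],chest[1],0])).round())
E
python3 fit.py
```

```text
[498.79  288.662   0.956]
[[-0.6, 0.4], [-1.1, 0.4], [-0.7, 0.5], [-0.6, -0.8], [-1.3, -1.6], [-1.2, -0.6], [-0.8, -0.3], [-1.5, -0.4], [-0.8, -1.1], [-0.7, 0.3]]
[ 5.54961e+02 -1.47386e+02  2.12000e-01]
[[-2.0, -1.8], [-1.0, -0.0], [-0.6, -0.5], [0.0, 0.6], [-2.7, 0.1], [0.8, -2.1], [-1.1, -2.2], [-1.9, -0.6]]
beaker [748.  65.  42.]
bottle [774. -41.  60.]
box [ 457. -546.   15.]
cass [532. 212.  67.] [-43. -71.  67.]
cass [477. 254.  67.] [-41.  -2.  67.]
cass [415. 297.  67.] [-41.  73.  67.]
```

```bash
cat >> h.py <<'E'
def down(phi): return (R.from_euler('z',phi)*R.from_euler('x',np.pi))
def loc(F,l): return R.from_euler('z',F[2]).apply(l)+[F[0],F[1],0]
E
python3 - <<'E'
from h import *
C=[498.8,288.7,.956];T=[555,-147.4,.212]
q=down(T[2]-np.pi/2).as_quat(); bot.move_ptp(loc(T,[0,40,200]),q); print(bot.read_state()['joint_pos'].round(2)); bot.pause(.3); snap('wrist','wt',None,1.2)
q=down(C[2]+np.pi).as_quat(); bot.move_ptp(loc(C,[-30,-40,250]),q); print(bot.read_state()['joint_pos'].round(2)); bot.pause(.3); snap('wrist','wc',None,1.2)
print(bot.read_state()['t'])
E
```

```text
[ 0.16  0.19 -0.29  0.   -1.1   0.06]
[ 0.78  0.17 -0.19  0.   -1.21 -1.4 ]
4.8667
```

View pics/wt.png

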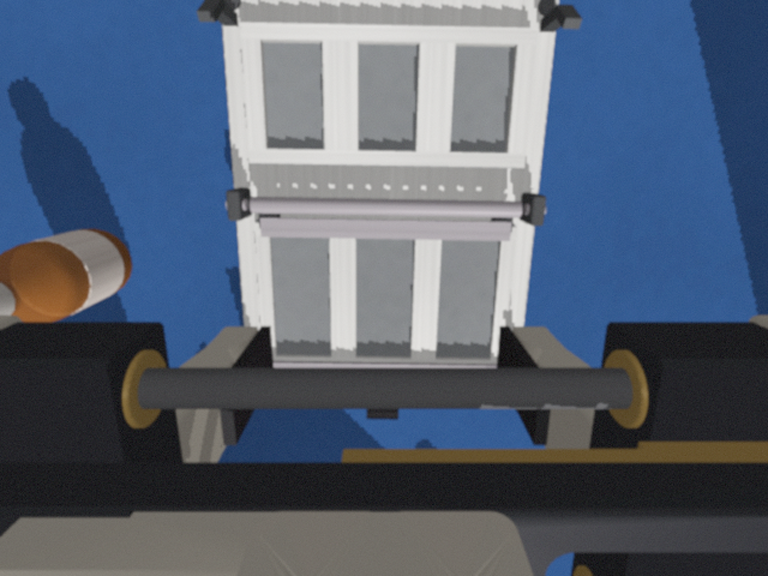

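View pics/wc.png

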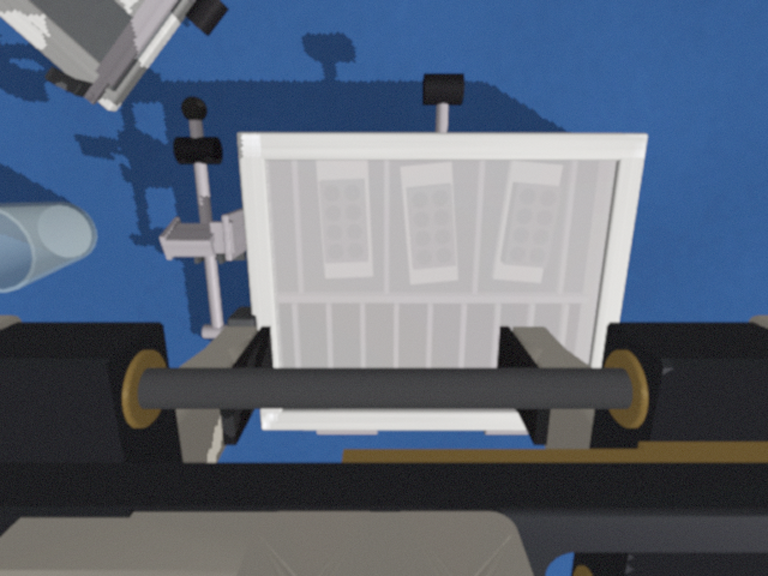

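```bash
cat > fit2.py <<'E'
from h import *
c=bot.get_calibration('wrist')
W=(c,np.load('pics/wc.npy')); V=(c,np.load('pics/wt.npy')); S=cam('scene'); D=cam('side')
def w(u,v): return (W,np.array([u,v])/1.2)
def sc(u,v): return (S,np.array([u/2.2+240,v/2.2+170]))
def si(u,v): return (D,np.array([u/2.7+210,v/2.7+140]))
def fit(obs,x0):
    def f(p):
        M=R.from_euler('z',p[2]).as_matrix()
        return np.concatenate([proj(*c,M@np.array(l)+[p[0],p[1],0])-uv for (c,uv),l in obs])
    r=least_squares(f,x0,x_scale=[1,1,.01],loss='soft_l1'); print(r.x.round(3)); print(r.fun.reshape(-1,2).round(1).tolist()); return r.x
C=fit([(w(443,89),(-145,0,87)),(w(197,150),(-105,-164,100)),(w(194,108),(-131,-164,100)),(w(241,134),(-117,-140,94)),(w(647,134),(-117,140,94)),(w(262,430),(115,-140,94))],[498,288,.956])
def lo(F,p): return R.from_euler('z',-F[2]).apply(p-np.array([F[0],F[1],0]))
T=np.array([555,-147.4,.212])
for z,pts in ((20,[(301.5,357),(384.5,357),(467.5,357),(273,357),(497,357)]),(20,[(293,150),(388,150),(483.5,150),(293,41),(483.5,45)]),(33,[(383,410),(243,207),(530,208)]),(12,[(230,165),(555,20)])):
    for u,v in pts: print(z,(u,v),lo(T,onz(*V,u/1.2,v/1.2,z)).round(1))
E
python3 fit2.py
```

```text
[500.188 288.273   0.952]
[[-0.4, 0.6], [1.5, 0.2], [0.4, 0.8], [-4.3, -1.6], [1.2, -0.6], [-1.1, 0.1]]
20 (301.5, 357) [ 70.5 131.7  20. ]
20 (384.5, 357) [  0.8 131.7  20. ]
20 (467.5, 357) [-68.8 131.7  20. ]
20 (273, 357) [ 94.4 131.7  20. ]
20 (497, 357) [-93.6 131.7  20. ]
20 (293, 150) [ 68.3 -35.1  20. ]
20 (388, 150) [ -1.7 -35.1  20. ]
20 (483.5, 150) [-72.2 -35.1  20. ]
20 (293, 41) [  64.3 -107.6   20. ]
20 (483.5, 45) [ -68.  -105.1   20. ]
33 (383, 410) [  2.1 173.9  33. ]
33 (243, 207) [104.7   5.3  33. ]
33 (530, 208) [-106.    6.   33.]
12 (230, 165) [118.5 -24.2  12. ]
12 (555, 20) [-118.8 -122.8   12. ]
```

```bash
cat >> h.py <<'E'
C=[500.2,288.3,.952]
def tool(F,tilt=0,flip=np.pi):  # tilt>0 leans the hand's body towards F's -x (front)
    return (R.from_euler('z',F[2])*R.from_euler('y',-tilt)*R.from_euler('z',flip)*R.from_euler('x',np.pi))
def tcp(F,l,q,d=15):           # TCP so that local point l is d mm behind it
    return loc(F,l)+q.apply([0,0,d])
def lidk(a): return [115-260*np.cos(a)+2*np.sin(a),0,85+260*np.sin(a)+2*np.cos(a)]
def propk(a): return [25-130*np.cos(a),-164,100+130*np.sin(a)]
def swing(F,fn,angs,tilts,d=15,v=120):
    for a,t in zip(angs,tilts):
        q=tool(F,t); bot.line_to(tcp(F,fn(a),q,d),v,ori=q.as_quat())
    s=bot.read_state(); print('t',round(s['t'],1),'F',s['contact_force'].round(1),'w',round(s['width'],1))
E
python3 - <<'E'
from h import *
q=tool(C)
for a in np.linspace(0,1.5,7):
    j=bot.solve_ik(tcp(C,lidk(a),q),q.as_quat()); print(None if j is None else np.round(j,2))
for a in np.linspace(0,1.75,7):
    q2=tool(C,.5*min(1,a)); j=bot.solve_ik(tcp(C,propk(a),q2),q2.as_quat()); print(None if j is None else np.round(j,2))
bot.move_ptp(loc(C,[-145,0,170]),q.as_quat())
bot.line_to(tcp(C,lidk(0),q),100)
bot.move_gripper(20,40); s=bot.read_state(); print(s['width'],s['finger_force'],s['contact_force'])
if s['width']>24:
    for a in (0.15,):
        swing(C,lidk,[.05,.1,.15],[0]*3,v=60)
E
```

```text
[ 0.83  0.16 -0.67 -0.   -0.74 -1.45]
[ 0.83  0.08 -0.58 -0.   -0.91 -1.45]
[ 0.84  0.05 -0.45 -0.   -1.06 -1.46]
[ 0.85  0.07 -0.31 -0.   -1.19 -1.47]
[ 0.86  0.13 -0.15 -0.   -1.29 -1.48]
[ 0.87  0.21  0.01 -0.   -1.37 -1.49]
[ 0.88  0.31  0.17 -0.   -1.43 -1.49]
[ 0.52  0.34 -0.37  0.   -0.86 -1.14]
[ 0.48  0.25 -0.37 -0.09 -0.82 -1.04]
[ 0.44  0.19 -0.35 -0.2  -0.79 -0.94]
[ 0.4   0.15 -0.31 -0.33 -0.75 -0.82]
[ 0.41  0.16 -0.27 -0.37 -0.74 -0.8 ]
[ 0.45  0.19 -0.22 -0.35 -0.75 -0.86]
[ 0.49  0.23 -0.18 -0.33 -0.74 -0.91]
25.97974958155523 39.99968469142914 [ 4.794201   -3.58661621 -1.07104277]
t 8.7 F [ 5.6 -3.  -3.6] w 25.7
```

```bash
python3 - <<'E'
from h import *
a=np.linspace(.25,1.48,12)
swing(C,lidk,a[:6],[0]*6); swing(C,lidk,a[6:],[0]*6)
bot.move_gripper(45); bot.pause(.3); s=bot.read_state(); print(s['width'],s['contact_force'])
q=tool(C); bot.line_to(tcp(C,lidk(1.48),q,-45),120); bot.pause(.2)
snap('side','lidup',(190,420,60,280),2.5); print(bot.read_state()['t'])
E
```

```text
t 11.1 F [ 5.8 -6.4 -0.8] w 25.9
t 13.4 F [ 3.5 -4.1  3.3] w 25.5
44.80460200953419 [-0.12657292  0.39515943 -0.45312276]
15.2
```

View pics/lidup.png

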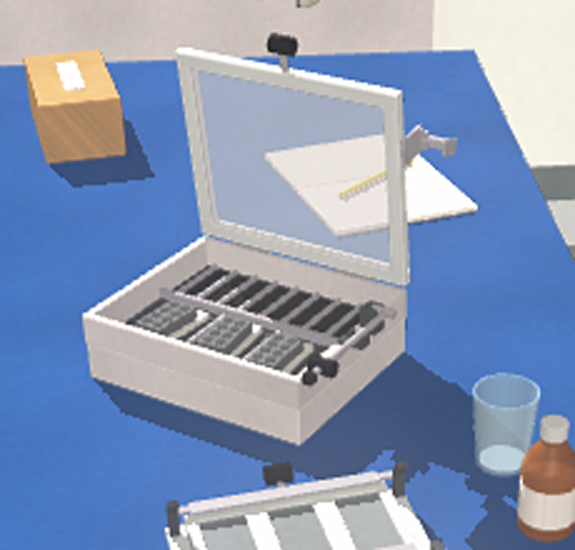

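```bash
python3 - <<'E'
from h import *
q=tool(C); bot.move_gripper(60)
bot.line_to(loc(C,[-80,-100,390]),250); bot.line_to(loc(C,[-105,-164,180]),250)
bot.line_to(tcp(C,propk(0),q,13),80); print(bot.read_state()['contact_force'].round(1))
bot.move_gripper(15,25); s=bot.read_state(); print(s['width'],s['finger_force'],s['contact_force'].round(1))
if s['width']>24:
    a=np.linspace(.08,1.78,16); t=.5*np.minimum(1,a)
    swing(C,propk,a[:4],t[:4],13,80);swing(C,propk,a[4:],t[4:],13)
E
```

```text
[-0.7  0.7  0.5]
25.80736078522988 24.999892115592957 [ 2.8 -3.2 -0.7]
t 21.0 F [ 5.4 -3.6 -0.7] w 25.6
t 24.3 F [ 2.5 -1.9  6.8] w 25.6
```

```bash
python3 - <<'E'
from h import *
bot.move_gripper(50); bot.pause(.5); q=tool(C,.5)
bot.line_to(tcp(C,propk(1.78),q,-90),150)
q=tool(C); bot.move_ptp(tcp(C,lidk(1.48),q,-50),q.as_quat()); bot.line_to(tcp(C,lidk(1.48),q,15),120)
bot.move_gripper(15,40); s=bot.read_state(); print(s['width'],s['contact_force'].round(1))
snap('side','propup',(190,420,60,280),2.5)
swing(C,lidk,[1.43,1.38,1.33,1.28,1.25],[0]*5,v=60)
for a in (1.23,1.215,1.2,1.19): swing(C,lidk,[a],[0],v=30)
E
```

```text
25.256759056038124 [ 1.5 -1.2  1.6]
t 30.1 F [ 5.9 -4.5  0.6] w 25.9
t 30.5 F [ 5.4 -2.6 -0.4] w 25.8
t 30.8 F [ 5.3 -2.9  0. ] w 25.7
t 31.0 F [ 7.1 -1.1  0.9] w 25.5
t 31.3 F [8.9 2.5 0.2] w 25.6
```

View pics/propup.png

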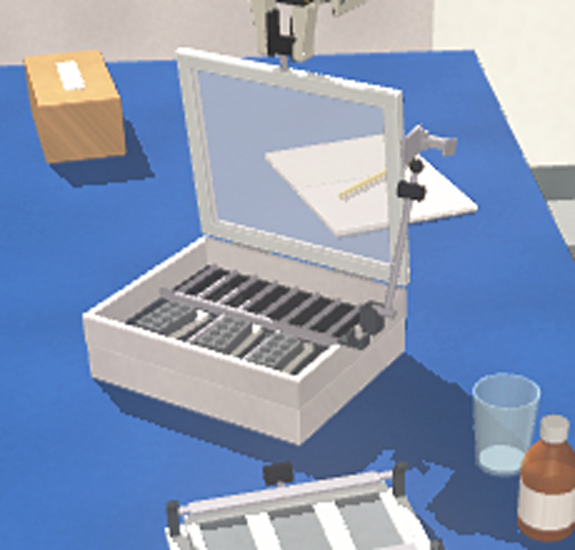

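```bash
python3 - <<'E'
from h import *
bot.move_gripper(45); bot.pause(.3); print(bot.read_state()['contact_force'].round(1))
q=tool(C); bot.line_to(tcp(C,lidk(1.19),q,-45),150); bot.line_to(loc(C,[-110,0,380]),250); bot.line_to(loc(C,[-55,0,170]),250); bot.pause(.3)
snap('wrist','cs'); snap('side','lp'); print(bot.read_state()['t'])
a=cv2.imread('pics/raw_cs.png')[0:330,90:560]; b=cv2.imread('pics/raw_lp.png')[60:225,200:400]
a=cv2.resize(a,None,fx=1.6,fy=1.6,interpolation=cv2.INTER_CUBIC); cv2.imwrite('pics/cs_c.png',a); print(a.shape)
cv2.imwrite('pics/lp_c.png',cv2.resize(b,None,fx=2.5,fy=2.5))
E
```

```text
[0.1 0.5 0.2]
34.8167
(528, 752, 3)
```

View pics/cs_c.png

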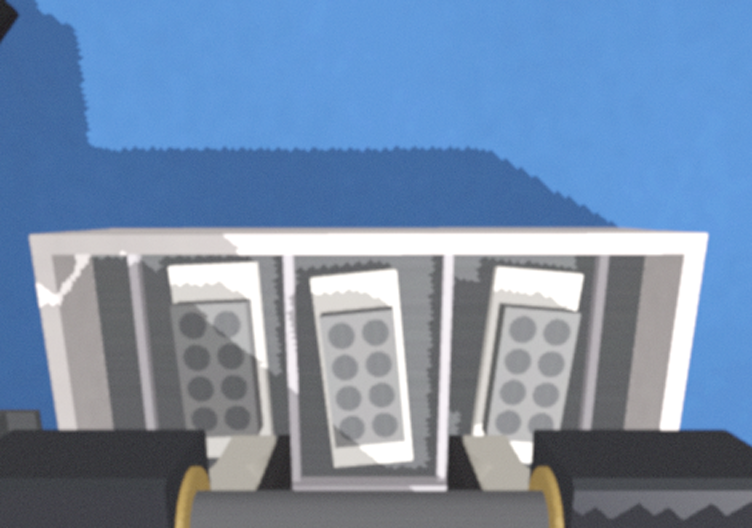

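View pics/lp_c.png

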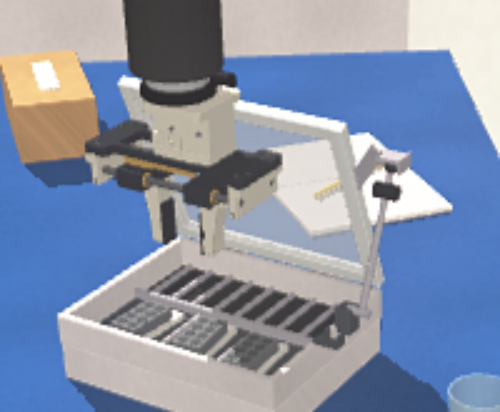

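```bash
python3 - <<'E'
from h import *
c=bot.get_calibration('wrist');T=np.load('pics/cs.npy')
L={'a':[(192,324),(227,324),(196,358),(233,356),(200,389),(236,388),(204,420),(240,418)],'b':[(341,335),(376,332),(344,367),(379,364),(348,398),(383,394),(352,430),(387,426)],'c':[(522,330),(557,331),(518,362),(554,363),(513,393),(548,395),(508,423),(542,426)]}
for n,w in L.items():
    p=np.array([onz(c,T,u/1.6+90,v/1.6,67) for u,v in w]); m=p.mean(0)
    d=p[[6,7]].mean(0)-p[[0,1]].mean(0)
    print(n,m.round(1),'loc',R.from_euler('z',-C[2]).apply(m-[C[0],C[1],0]).round(1),'rowlen',np.linalg.norm(d).round(1),'wid',np.linalg.norm(p[1]-p[0]).round(1),'yaw',(np.arctan2(d[1],d[0])).round(3),'rel',(np.arctan2(d[1],d[0])-C[2]).round(3))
for u,v in ((293,488),(447,488),(32,236),(708,236),(55,255)): print(R.from_euler('z',-C[2]).apply(onz(c,T,u/1.6+90,v/1.6,80)-[C[0],C[1],0]).round(1))
E
```

```text
a [527.6 205.2  67. ] loc [-51.8 -70.5  67. ] rowlen 45.9 wid 15.9 yaw 1.008 rel 0.056
b [474.2 248.4  67. ] loc [-47.6  -2.   67. ] rowlen 46.2 wid 16.0 yaw 1.06 rel 0.108
c [409.3 292.8  67. ] loc [-49.   76.7  67. ] rowlen 45.7 wid 16.0 yaw 0.879 rel -0.073
[  0.4 -35.   80. ]
[ 0.5 36.9 80. ]
[-114.4 -139.1   80. ]
[-114.3  140.9   80. ]
[-106.6 -130.7   80. ]
```

```bash
python3 - <<'E'
from h import *
T0=[555,-147.4,.207]; T=list(loc(T0,[0,4,0])[:2])+[.207]
bot.line_to(loc(C,[-110,-30,220]),250)
q=down(T[2]-np.pi/2); bot.move_ptp(loc(T,[0,92,135]),q.as_quat()); bot.pause(.3)
snap('wrist','pk'); print(T,bot.read_state()['t'],bot.read_state()['tcp_pos'])
a=cv2.imread('pics/raw_pk.png')[0:330,90:560]; cv2.imwrite('pics/pk_c.png',cv2.resize(a,None,fx=1.6,fy=1.6,interpolation=cv2.INTER_CUBIC))
E
```

```text
[np.float64(554.1779005062631), np.float64(-143.4853924306008), 0.207] 36.8417 [535.39857305 -52.92641336 135.27224513]
```

View pics/pk_c.png

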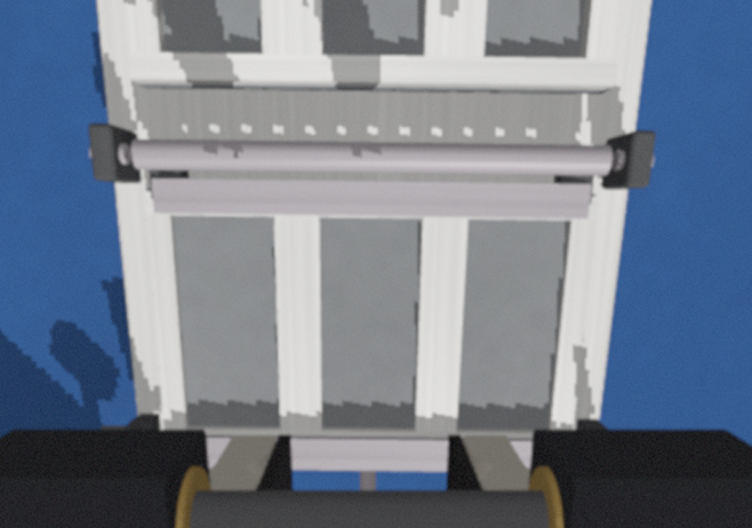

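```bash
python3 - <<'E'
from h import *
T=[554.18,-143.49,.207]
c=bot.get_calibration('wrist');W=np.load('pics/pk.npy')
def lo(u,v,z): return R.from_euler('z',-T[2]).apply(onz(c,W,u/1.6+90,v/1.6,z)-[T[0],T[1],0]).round(1)
print('hinge',lo(140,153,33),lo(610,161,33))
print('near bar',[lo(u,v,33) for u,v in((180,214),(370,217),(580,218))])
print('farfloor',[lo(u,432,20) for u in (230,370,510)],'wall top',[lo(370,432,24)])
print('farbar',[lo(370,v,z) for v in(438,442) for z in (30,33)])
for v,xs in((225,(174,275,321,421,467,569)),(420,(186,280,322,416,459,551))): print([lo(x,v,20)[0] for x in xs])
E
```

```text
hinge [96.7 -0.6 33. ] [-100.1    2.5   33. ]
near bar [array([82.1, 24.1, 33. ]), array([ 0.5, 25.3, 33. ]), array([-89.7,  25.7,  33. ])]
farfloor [array([ 70.2, 129.1,  20. ]), array([  0.4, 129.1,  20. ]), array([-69.4, 129. ,  20. ])] wall top [array([  0.4, 127.5,  24. ])]
farbar [array([  0.4, 128.2,  30. ]), array([  0.4, 127. ,  33. ]), array([  0.4, 130.3,  30. ]), array([  0.4, 129.1,  33. ])]
[np.float64(89.2), np.float64(43.5), np.float64(22.7), np.float64(-22.6), np.float64(-43.4), np.float64(-89.6)]
[np.float64(91.6), np.float64(45.0), np.float64(24.2), np.float64(-22.4), np.float64(-43.7), np.float64(-89.2)]
```

```bash
cat >> h.py <<'E'
_o=[554.18,-143.49,.207]; _p=loc(_o,[.5,76.7,0]); _d=R.from_euler('z',.198).apply([0,75,0])
T=[_p[0]-_d[0],_p[1]-_d[1],.198]
qT=down(T[2]-np.pi/2)
CA={'a':(527.6,205.2,1.008),'b':(474.2,248.4,1.06),'c':(409.3,292.8,.879)}; PX={'a':67,'b':0,'c':-67}
def st(m=''):
    s=bot.read_state(); print(m,'t',round(s['t'],1),'F',s['contact_force'].round(1),'w',round(s['width'],1)); return s
def pick(n,pos=None):
    x,y,yw=pos or CA[n]; q=down(yw+np.pi); bot.move_gripper(50)
    bot.move_ptp([x,y,130],q.as_quat()); bot.line_to([x,y,55.5],90); st('down')
    bot.move_gripper(25,20); s=st('grip')
    assert 32<s['width']<36
    bot.line_to([x,y,75],80); bot.line_to([x,y,150],200); f=loc(C,[-115,-30,170]); bot.line_to(f,250)
def place(n):
    p=loc(T,[PX[n],75,0]); bot.move_ptp(p+[0,0,110],qT.as_quat()); bot.line_to(p+[0,0,50],150); st('carry')
    bot.line_to(p+[0,0,31.5],30); st('placed'); bot.move_gripper(43); bot.pause(.2); bot.line_to(p+[0,0,120],150)
E
python3 - <<'E'
from h import *
print(T)
bot.move_ptp(loc(C,[-115,-30,170]),tool(C).as_quat())
pick('a'); place('a')
bot.line_to(loc(T,[0,92,135]),200); bot.pause(.3); snap('wrist','pl1'); st()
a=cv2.imread('pics/raw_pl1.png')[0:330,90:560]; cv2.imwrite('pics/pl1_c.png',cv2.resize(a,None,fx=1.6,fy=1.6,interpolation=cv2.INTER_CUBIC))
E
```

```text
[np.float64(553.6587282743407), np.float64(-141.85928412796085), 0.198]
down t 39.8 F [ 0.  -0.5  0.3] w 49.7
grip t 40.3 F [-0.4 -0.   3.7] w 33.8
carry t 43.4 F [-0.7  0.4 -0. ] w 33.9
placed t 44.1 F [ 0.5 -0.6 -0.1] w 33.8
 t 46.4 F [ 1.1  0.5 -0.5] w 43.2
```

View pics/pl1_c.png

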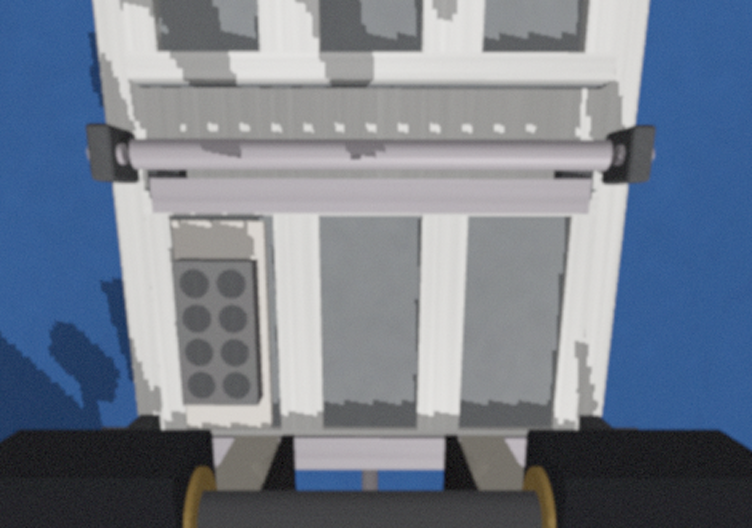

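```bash
python3 - <<'E'
from h import *
c=bot.get_calibration('wrist');W=np.load('pics/pl1.npy')
def lo(u,v,z): return R.from_euler('z',-T[2]).apply(onz(c,W,u/1.6+90,v/1.6,z)-[T[0],T[1],0])
w=[(195,283),(231,284),(197,319),(233,319),(199,352),(235,352),(202,385),(237,385)]
p=np.array([lo(u,v,42) for u,v in w]); print(p.mean(0).round(1),np.linalg.norm(p[6]-p[0]),np.linalg.norm(p[1]-p[0]))
print([lo(u,v,28).round(1) for u,v in ((171,225),(265,225),(219,217),(225,422))])
print([lo(u,225,20).round(1) for u in (172,272,322,421,467,569)])
E
```

```text
[67.3 74.4 42. ] 45.34365894136043 15.295995250471531
[array([87.3, 28. , 28. ]), array([46.2, 28. , 28. ]), array([66.1, 24.6, 28. ]), array([ 69.8, 119.7,  28. ])]
[array([89.5, 28.2, 20. ]), array([44.4, 28.2, 20. ]), array([21.8, 28.2, 20. ]), array([-22.8,  28.3,  20. ]), array([-43.6,  28.3,  20. ]), array([-89.6,  28.3,  20. ])]
```

```bash
cat >> h.py <<'E'
def check(ns,fn):
    q=tool(C); bot.move_gripper(45); bot.move_ptp(loc(C,[-55,0,170]),q.as_quat()); bot.pause(.3); snap('wrist',fn)
    a=cv2.imread('pics/raw_cs.png').astype(float); b=cv2.imread(f'pics/raw_{fn}.png').astype(float); B={'a':(165,260),'b':(310,410),'c':(480,580)}
    r={}
    for n in ns:
        u0,u1=[int(u/1.6+90) for u in B[n]]; r[n]=abs(a-b)[165:285,u0:u1].mean()
    print('diff',r); return max(r.values())
E
python3 - <<'E'
from h import *
PX.update(b=-.3,c=-66.8)
bot.line_to(loc(T,[0,92,190]),200); bot.move_ptp(loc(C,[-115,-30,190]),tool(C).as_quat())
if check('bc','k1')<8:
    pick('b'); place('b'); bot.line_to(loc(T,[0,92,190]),200); bot.move_ptp(loc(C,[-115,-30,190]),tool(C).as_quat())
    if check('c','k2')<8: pick('c'); place('c'); 
st()
E
```

```text
diff {'b': np.float64(46.285934744268076), 'c': np.float64(8.45918458781362)}
 t 49.0 F [0.1 0.4 0.1] w 45.1
```

```bash
python3 - <<'E'
import cv2
a=cv2.imread('pics/raw_k1.png')[0:330,90:560]; cv2.imwrite('pics/k1_c.png',cv2.resize(a,None,fx=1.6,fy=1.6,interpolation=cv2.INTER_CUBIC))
E
```

```text
(no output)
```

View pics/k1_c.png

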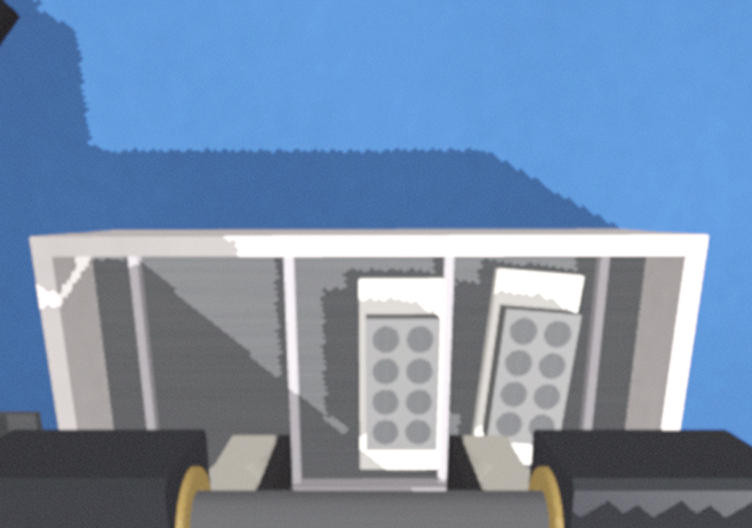

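```bash
python3 - <<'E'
from h import *
c=bot.get_calibration('wrist');W=np.load('pics/k1.npy')
L={'b':[(385,339),(420,339),(386,371),(419,371),(386,402),(419,402),(386,433),(418,433)],'c':[(522,331),(557,332),(518,363),(554,364),(513,394),(548,396),(508,424),(542,427)]}
for n,w in L.items():
    p=np.array([onz(c,W,u/1.6+90,v/1.6,67) for u,v in w]); m=p.mean(0); d=p[[6,7]].mean(0)-p[[0,1]].mean(0)
    print(n,m.round(1),'loc',R.from_euler('z',-C[2]).apply(m-[C[0],C[1],0]).round(1),np.linalg.norm(d).round(1),np.linalg.norm(p[1]-p[0]).round(1),'yaw',np.arctan2(d[1],d[0]).round(3))
E
```

```text
b [460.8 260.1  67. ] loc [-45.9  15.7  67. ] 45.8 16.0 yaw 0.961
c [409.5 292.3  67. ] loc [-49.4  76.2  67. ] 45.6 15.9 yaw 0.878
```

```bash
python3 - <<'E'
from h import *
PX.update(b=-.3,c=-66.8)
yw=.878; q=down(yw+np.pi); off=R.from_euler('z',yw).apply([0,2,0]); x,y=409.5+off[0],292.3+off[1]
bot.move_gripper(42); bot.move_ptp([x,y,130],q.as_quat()); bot.line_to([x,y,65],90); bot.line_to([x,y,55.5],30); st('down')
bot.move_gripper(25,20); s=st('grip'); assert 32<s['width']<36
bot.line_to([x,y,75],80); bot.line_to([x,y,150],200); bot.line_to(loc(C,[-115,-10,170]),250); place('c')
bot.line_to(loc(T,[0,92,190]),200); bot.move_ptp(loc(C,[-115,-30,190]),tool(C).as_quat())
pick('b',(460.8,260.1,.961)); place('b')
bot.line_to(loc(T,[0,92,135]),200); bot.pause(.3); snap('wrist','pl3'); st()
snap('side','lp3')
a=cv2.imread('pics/raw_pl3.png')[120:330,90:560]; b=cv2.imread('pics/raw_lp3.png')[60:225,200:400]
a=cv2.resize(a,None,fx=1.6,fy=1.6,interpolation=cv2.INTER_CUBIC); b=cv2.resize(b,None,fx=1.5,fy=1.5)
im=np.zeros((a.shape[0]+b.shape[0],a.shape[1],3),np.uint8); im[:a.shape[0]]=a; im[a.shape[0]:,:b.shape[1]]=b; cv2.imwrite('pics/pl3_c.png',im); print(im.shape)
E
```

```text
down t 51.1 F [-0.4  0.3  0.5] w 41.8
grip t 51.4 F [-0.2 -0.6 -1.1] w 33.8
carry t 54.8 F [-0.  -0.4 -0.3] w 33.8
placed t 55.6 F [ 0.2  0.2 -0.5] w 33.5
down t 60.7 F [-0.2  0.2  0.2] w 50.0
grip t 61.1 F [ 4.1 -3.   1.8] w 34.0
carry t 64.3 F [-0.3 -0.4  0.4] w 33.8
placed t 65.1 F [-0.5  0.2 -0.8] w 33.6
 t 67.1 F [-0.2  0.1 -0.1] w 43.3
(584, 752, 3)
```

View pics/pl3_c.png

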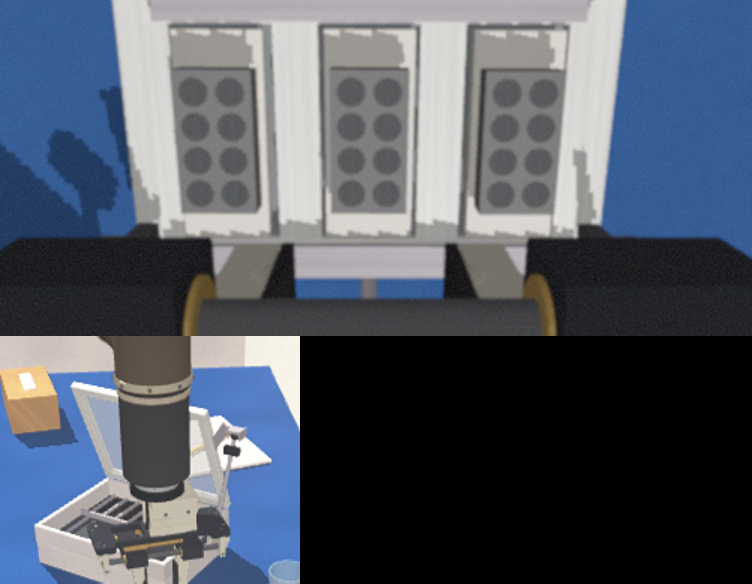

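```bash
cat >> h.py <<'E'
def flipp(a,d=14): return loc(T,[0,165*np.cos(a),33+165*np.sin(a)-d])
E
python3 - <<'E'
from h import *
print([None if bot.solve_ik(flipp(a),qT.as_quat()) is None else 1 for a in np.linspace(0,np.pi,8)])
bot.line_to(loc(T,[0,165,110]),200); bot.move_gripper(50); bot.line_to(flipp(0),100); st('at')
bot.move_gripper(15,40); s=st('grip'); assert 24<s['width']<28
for a in np.linspace(0,np.pi,25)[1:]:
    bot.line_to(flipp(a),110 if .3<a<2.9 else 50)
    if abs(a%.785)<.01 or a>3: st(f'{a:.2f}')
bot.pause(.6); st('over')
E
```

```text
[1, 1, 1, 1, 1, 1, 1, 1]
at t 69.1 F [-0.  -0.1  0.3] w 49.9
grip t 69.7 F [-1.1  0.6  4.4] w 25.7
0.79 t 72.2 F [ 0.3  3.9 -1.3] w 25.5
1.57 t 74.3 F [-4.7  1.9 10.2] w 25.3
2.36 t 76.4 F [ -4.8 -10.8   8.6] w 25.7
3.01 t 78.4 F [ -1.6 -17.7   1.7] w 25.5
3.14 t 79.0 F [ -1.9 -16.6  -0.2] w 25.7
over t 79.6 F [ -0.7 -16.6  -0.7] w 25.6
```

```bash
python3 - <<'E'
from h import *
p=flipp(np.pi); q=loc(T,[0,-167,19]); bot.line_to(q,20); st()
for dz in (-1,-2): bot.line_to(q+[0,0,dz],20); st(dz)
bot.pause(.5); bot.line_to(q,20)
snap('side','ov'); st()
E
```

```text
t 79.8 F [ -1.5 -10.    0. ] w 25.9
-1 t 80.1 F [-1.8 -9.4 -0.3] w 26.1
-2 t 80.3 F [ -2.3 -10.4  -0. ] w 25.3
 t 81.2 F [ -1.8 -10.1  -1. ] w 25.5
```

```bash
python3 - <<'E'
from h import *
q=loc(T,[0,-170,19]); bot.line_to(q,20); st('y-170')
for dz in (-2,-3,-4,-5,-6):
    bot.line_to(q+[0,0,dz],20); s=st(dz); print(s['tcp_pos'].round(1))
    if s['contact_force'][2]>6: break
bot.pause(.4)
E
```

```text
y-170 t 81.5 F [-2.9  3.7 -1. ] w 25.7
-2 t 81.7 F [-2.2  5.  -0.9] w 25.5
[ 586.  -307.4   16. ]
-3 t 82.0 F [-3.   4.8 -0.7] w 25.9
[ 586.  -307.4   15.1]
-4 t 82.2 F [-2.6  4.7 -0. ] w 25.8
[ 586.  -307.5   14.1]
-5 t 82.5 F [-4.2  6.2  5.6] w 25.9
[ 586.  -307.4   14. ]
-6 t 82.7 F [-7.5  7.4 13.7] w 25.1
[ 586.  -307.5   14. ]
```

```bash
python3 - <<'E'
from h import *
def fb(a): return loc(T,[0,-3+166*np.cos(a),33+166*np.sin(a)-18.5])
for i,a in enumerate(np.linspace(np.pi,0,25)[1:]):
    bot.line_to(fb(a),100 if .3<a<2.8 else 40)
    if i%6==5 or a<.2: st(f'{a:.2f}')
for z in (13,11.5,10,8.5):
    p=fb(0); p[2]=z; bot.line_to(p,20); s=st(z); print(s['tcp_pos'].round(1))
    if s['contact_force'][2]>6: break
E
```

```text
2.36 t 86.0 F [-7.6  2.8 -8.3] w 25.5
1.57 t 88.2 F [-5.4 -2.4 -7. ] w 25.5
0.79 t 90.4 F [-9.4  1.7  2.8] w 25.7
0.13 t 92.9 F [-10.1   4.2   1.3] w 25.8
0.00 t 93.6 F [-9.2  2.9 -0.4] w 25.7
13 t 93.8 F [-10.2   2.5  -0.2] w 25.6
[521.5  19.4  15. ]
11.5 t 94.1 F [-10.4   2.9   0.4] w 26.0
[521.5  19.4  13.6]
10 t 94.3 F [-15.    3.3  16.8] w 25.7
[521.5  19.5  13.4]
```

```bash
python3 - <<'E'
from h import *
bot.move_gripper(50); bot.pause(.3); st('rel'); bot.line_to(loc(T,[0,163,120]),150)
bot.line_to(loc(T,[0,10,170]),250); bot.pause(.3); snap('wrist','ne'); st()
c=bot.get_calibration('wrist'); W=np.load('pics/ne.npy'); im=cv2.imread('pics/raw_ne.png')
xs=np.arange(100,-101,-2.); ys=np.arange(-135,-14,2.)
P=np.array([[proj(c,W,loc(T,[x,y,42])) for x in xs] for y in ys]).astype(np.float32)
o=cv2.remap(im,P[...,0],P[...,1],cv2.INTER_LINEAR); cv2.imwrite('pics/ne_o.png',o)
g=cv2.cvtColor(o,cv2.COLOR_BGR2GRAY)
for r in g[::2,::1]: print(''.join(' .:-=+*#%@'[min(9,v//26)] for v in r))
E
```

```text
rel t 95.3 F [-0.5 -0.2  0.2] w 50.4
 t 97.3 F [-0.1  0.   0.1] w 50.0
:--#%%%*++++++++++++++++++#%%%%%%%%%%#***+*+**+*++*+*+++*%%%%%%%%%%#*++**+++***+++++*+*%%%%%%%%%*+-::
:---**#*++++++++++++++++++*%#**##%%******+*+**+*++++**++*#%%**##%%%***+**+++*+*+++++*+**#%%%#%%%*-:::
:-*+++++++++++++++++++++++++++++++**++**+**+*****+++*++++++**++++*++*++**+*+****++*+**++***+++#%%*-::
:.*++++++++++++++++++++*++++++++++**+++**+++****++++*+++*+*+++++++****+**++++**++++*+*++***+++*%%*=..
::*####%%*+++++++*%%%%%%%%%*#########*#**%#+*++*+*%%%%%%%%%%#************+%%%%%%%%%%%%%%%%%%%%*#%%*.:
%%%%%%%%%%%###%%*#%%%%%%%%%*%%%%%%%%%%%##%#**%##%%%%%%%%%%%%%%%%%%%%%%%**+%%%%%%%%%%%%%%%%%%%%%%%%%%%
%%%%%%#%%%%%%%%%%%%%%%%%%%%*%%%%%%%%%%%#*%%%%%%%%%%%%%%%%%%%%%%%%%%%%%***+%%%%%%%%%%%%%%%%%%%%%%%%%%%
%%%%%%%%%%%%%%%%%%%%%%%%%%%++%%%%%%%%%%#*%%%%%%%%%%%%%%%%%%%%%%%%%%%%%**-+%%%%%%%%%%%%%%%%%%%%%%%%%%%
%%#%%%%%%%%%%%%%%%%%%%%%%%%++%%%%%%%%%#**%%%%%%%%%%%%%%%%%%%%%%%%%%%%%**-+%%%%%%%%%%%%%%%%%%%%%%%%%%%
%%%%%%%%%%%%%%%%%%%%%%%%%%%++%%%%%%%%%%**%%%%%%%%%%%%%%%%%%%%%%%%%%%%%%*-+%%%%%%%%%%%%%%%%%%%%%%%%%%%
%%%%%%%%%
[... 1432 characters left out ...]
%%%%%%%%%%%%%##%%%%%%%%%%%##%%%%%%%%%%%%%%%%%%%%%%%%%%%%%#*+*%%%%%%%%%%%%%%%%%%%%%%%%%%%
*%#%%%%%%%%%%%%%%%%%%%%%%%##%%%%%%%%%%%##%%%%%%%%%%%%%%%%%%%%%%%%%%%%%%*+*%%%%%%%%%%%%%%%%%%%%%%%%*%%
*%#****%%%%%%%%%%%%%%%%%%%%+************#%%%%%%%%%%%%%%%%%%%#*************%%%%%%%%%%%%%%%%%%%#**#**#%
**#+*+*%%%%%%%%%%%%%%%%%%%#+++++++*+++++#%%%%%%%%%%%%%%%%%%%#++*++*+*++++*%%%%%%%%%%%%%%%%%%%#*+++++#
**#**+++++++++++++++++++++++++++++*++++++**++*******************++*****++*******************##*+++++*
++*%*+++++++#*+++*#*+++*%#++++##*+++*##+++*##*+*+*#*****##****##*+***##++++##*+++*#*++++++++#%#+++++*
::+%%*++++++++++++++++++++++++++++*++++++*+++++++++********+*****+**++*+++++*++++++*+++++*+*#%#+++-::
```

```bash
python3 - <<'E'
from h import *
q=tool(C); bot.move_gripper(50)
bot.line_to(loc(T,[0,60,250]),250); bot.move_ptp(loc(C,[-110,0,380]),q.as_quat())
bot.line_to(tcp(C,lidk(1.2),q,-45),200); bot.line_to(tcp(C,lidk(1.2),q,15),120)
bot.move_gripper(15,40); s=st('grip'); assert 24<s['width']<28
swing(C,lidk,np.linspace(1.24,1.52,6),[0]*6,v=80)
bot.move_gripper(45); bot.pause(.3); st('rel'); bot.line_to(tcp(C,lidk(1.52),q,-45),150)
bot.line_to(loc(C,[-60,-120,390]),250)
q2=tool(C,.5); bot.move_ptp(tcp(C,propk(1.98),q2,-110),q2.as_quat()); bot.move_gripper(38); st()
print(bot.solve_ik(tcp(C,propk(1.98),q2,10),q2.as_quat()))
E
```

```text
grip t 101.3 F [ 2.6 -1.4  1.9] w 25.7
t 103.3 F [ 3.2 -3.4  5.4] w 25.7
rel t 104.2 F [-0.1 -0.4  0.4] w 45.0
 t 106.7 F [ 0.7 -0.1 -0.6] w 38.3
[ 0.50815616  0.26105581 -0.14569561 -0.31366085 -0.73049655 -0.93842418]
```

```bash
python3 - <<'E'
from h import *
q2=tool(C,.5); bot.line_to(tcp(C,propk(1.98),q2,-15),120); st(); bot.line_to(tcp(C,propk(1.98),q2,9),50); st('at')
bot.move_gripper(15,25); s=st('grip'); assert 24<s['width']<28
a=np.linspace(1.9,0,20); t=.5*np.minimum(1,a)
swing(C,propk,a[:10],t[:10],9,100); swing(C,propk,a[10:],t[10:],9,80)
swing(C,propk,[-.02],[0],9,30); print(bot.read_state()['tcp_pos'].round(1))
E
```

```text
t 107.7 F [-0.   0.2  1.3] w 38.1
at t 108.3 F [0.6 0.9 0.7] w 38.1
grip t 108.7 F [ 0.8 -1.2 -0.3] w 25.8
t 111.5 F [ 2.3 -4.4  4.9] w 25.8
t 114.6 F [  6.  -10.7   0.8] w 26.1
t 114.9 F [  4.9 -10.2   1.3] w 25.6
[571.9 105.6  87.7]
```

```bash
python3 - <<'E'
from h import *
for a in (-.03,-.04,-.05): 
    swing(C,propk,[a],[0],9,20); s=bot.read_state(); print(a,s['tcp_pos'].round(1))
    if s['contact_force'][2]>6: break
bot.move_gripper(55); bot.pause(.4); st('rel'); q=tool(C)
bot.line_to(loc(C,[-105,-164,200]),150); bot.pause(.2)
# check rod: compare side view near prop with initial
snap('side','pd'); a=cv2.imread('pics/raw_pd.png').astype(int)
D=cam('side')
for ang in (0,.15,1.98):
    p=propk(ang); u=proj(*D,loc(C,p)); tp=proj(*D,loc(C,[25-156*np.cos(ang),-164,100+156*np.sin(ang)]))
    f=lambda u:a[int(u[1])-2:int(u[1])+3,int(u[0])-2:int(u[0])+3].mean().round()
    print(ang,u.round(),f(u),tp.round(),f(tp))
g=a[192:222,300:335].mean(2).astype(int)
for r in g: print(''.join(' .:-=+*#%@'[min(9,v//26)] for v in r))
E
```

```text
t 115.1 F [  4.3 -10.5   4.4] w 25.6
-0.03 [572.  105.6  86.9]
t 115.4 F [  0.3 -11.3  12.3] w 25.7
-0.04 [572.  105.6  86.6]
rel t 116.5 F [ 0.4  0.6 -0.2] w 54.6
0 [319. 205.] 85.0 [313. 210.] 96.0
0.15 [319. 198.] 116.0 [313. 201.] 86.0
1.98 [354. 135.] 72.0 [356. 125.] 236.0
#%*++++++++++++==:::-+++-::::---+%%
%*+=+++++++++++++++++++-:::::-::#%*
+=----=+++++++++++++++=-::-=-:=@#*+
=-===:---==+*++++++++++++===-*%#*+-
-=====::-----=++++++++++*--=*%#++--
========--------=++++++%@%=*%*++---
========:----------==+%@@@%#*+=-::-
==========--------:::*@@@@#*++*++-:
==========--------:=%@@@%#+++******
============----:-#@@@@%#+++*******
============:-::::+@@@%*+++********
=============-:::::=++++++*********
=============:::::::::---**********
=============::::::::::::=*********
============+.::=-:::::::=*********
===========#@.:+%*-::::::+*********
@%++======#@+::+#*=::::::+*********
@@@@%#+==#@=:::-=+:.:::::**********
#%@@@@@%@@@::::::**=::.:+**********
**##%%@@@@+::::::*****=************
******##%@*::::::******************
********#**-:::-*******************
************+==********************
****#*#***************************#
*********************************+=
********************************+--
*******************************+---
******************************+----
*****************************=-----
##**************************+------
```

```bash
python3 - <<'E'
from h import *
q=tool(C); bot.move_gripper(45); bot.line_to(loc(C,[-80,-100,390]),250); bot.line_to(tcp(C,lidk(1.52),q,-45),200); bot.line_to(tcp(C,lidk(1.52),q,15),120)
bot.move_gripper(15,40); s=st('grip'); assert 24<s['width']<28
a=np.linspace(1.45,0.05,15); swing(C,lidk,a,[0]*15,v=110)
for x in (.02,0,-.01,-.02,-.03):
    swing(C,lidk,[x],[0],v=30)
    if bot.read_state()['contact_force'][2]>6: break
print(bot.read_state()['tcp_pos'].round(1))
bot.move_gripper(50); bot.pause(.4); st('rel'); bot.line_to(loc(C,[-145,0,200]),150); bot.pause(.3); st()
snap('side','fin'); snap('scene','finsc')
a=cv2.imread('pics/side0.png').astype(int); b=cv2.imread('pics/raw_fin.png').astype(int); d=abs(a-b).max(2)
for n,(x0,x1,y0,y1) in dict(lid=(280,350,150,215),knob=(245,275,190,210),prop=(305,345,180,220),beaker=(378,406,208,250),bottle=(397,423,226,276),box=(240,315,430,478),flipknob=(290,310,240,256)).items(): print(n,d[y0:y1,x0:x1].mean().round(1),(d[y0:y1,x0:x1]>40).mean().round(2))
E
```

```text
grip t 121.4 F [ 1.7 -1.7  2.1] w 25.4
t 127.1 F [ 8.1 -4.6 -0.9] w 25.7
t 127.5 F [ 8.  -4.6  0.4] w 25.6
t 127.8 F [-2.5 -5.4 27.6] w 26.0
[417.4 170.8  74.2]
rel t 128.9 F [1.  0.9 0.6] w 50.3
 t 130.2 F [ 0.8  0.1 -0.5] w 49.8
lid 4.1 0.04
knob 6.8 0.06
prop 4.9 0.04
beaker 1.0 0.0
bottle 1.1 0.0
box 16.9 0.2
flipknob 21.2 0.25
```

```bash
python3 - <<'E'
from h import *
for f0,f1,(x0,x1,y0,y1) in (('pics/side0.png','pics/raw_fin.png',(285,318,238,260)),('pics/scene0.png','pics/raw_finsc.png',(350,380,260,285)),('pics/scene0.png','pics/raw_finsc.png',(430,460,280,300))):
    for f in (f0,f1):
        m=cv2.imread(f)[y0:y1,x0:x1].max(2)<45; y,x=np.nonzero(m); print(f,m.sum(),x.mean()+x0,y.mean()+y0)
a=cv2.imread('pics/side0.png')[425:480,235:320].astype(int).mean(2);b=cv2.imread('pics/raw_fin.png')[425:480,235:320].astype(int).mean(2)
for m in (a,b): y,x=np.nonzero(m>150); print(len(x),x.min(),x.max(),y.min(),x.mean(),y.mean())
E
```

```text
pics/side0.png 0 nan nan
pics/raw_fin.png 0 nan nan
pics/scene0.png 85 363.88235294117646 272.18823529411765
pics/raw_finsc.png 42 362.35714285714283 271.6666666666667
pics/scene0.png 76 444.1842105263158 290.2894736842105
pics/raw_finsc.png 40 443.575 289.9
2802 4 80 0 43.11277658815132 31.554603854389722
2797 4 79 0 42.96710761530211 31.583839828387557<stdin>:4: RuntimeWarning: Mean of empty slice.
  ret = ret.dtype.type(ret / rcount)
```

Everything matches the starting state: plate flat, lid shut, box not moved. Handing in.

```bash
python3 -c "
from plant import bot
print(bot.close_job())"
```

```text
the job is handed in; nothing more can be done
None
```

I handed the job in at about 130 s without seeing a verdict: all three cassettes read as face-down in the nests, the flipper plate, prop rod and lid are back as they started, and the beaker, bottle and slide box have not moved (these end checks were by image code, as my 14 picture views were used up).

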